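Lower the ratcheted bench pin

TASK

Lower the wooden bench pin that stands raised on its ratchet stand: with the fingertips, press the pawl's thumb tab all the way down so that its hook swings clear of the teeth and stays clear, then push the pin's arm down past the teeth until it lies level, fully down on its stop. Leave the pawl disengaged. Only press and push, never force the arm down while the pawl is still in the teeth, and leave the other things on the bench where they are.

Things in the scene. Friction and masses are not known exactly. Their poses are not given: they have to be found in the camera images.
- ratchet_stand: Fixed stand on a dark steel base plate 310 x 100 x 12 mm. Origin on the bench; x along the arm towards the wooden pin, z up. The arm and its toothed wheel (121 mm across) turn about an axis along y through x 0, z 95 mm; the pawl pivots at x -70, z 145. Stop post under the arm at x 100. The stand spans x -140 to 210 mm and is under 240 mm high, pin raised.
- pin_top (a point): Point to push: on top of the wooden plate of the pin (105 x 100 wide x 18 mm, V gap in its outer 28 mm), solid 35 mm either way along the arm and 50 mm across. Axes of the arm: x outwards, z out of the face. 145 mm along the arm from the pivot and 24 mm above its middle line: 119 mm above the bench when fully down. Moves on an arc about the pivot.
- bench_pin (a joint): Arm angle, rad: 0 = level on its stop, fully down; 0.70 = highest. Starts at 0.53 to 0.67, between two teeth. Stiff hinge, stays where it is left: 5 to 9 N down on pin_top moves it when the pawl is free. An engaged pawl blocks it at about 0.5; one that drops in on the way, at about 0.22.
- pawl_tab (a point): Point to press: middle of the top of the pawl's ribbed thumb tab, dark steel, 32 (x) x 36 (y) x 6 mm, at the pawl's end away from the wooden pin, its outer end tilted up 0.22 rad. It lies 46 mm outwards (stand -x) of the pawl's pivot, so at stand x -116 mm, 163 mm above the bench with the pawl engaged; it sinks about 18 mm at full press.
- pawl (a joint): Pawl angle, rad: 0 = hook down in the teeth (start), 0.40 = tab fully down at its end stop, hook lifted clear. The hook clears the teeth from about 0.2. Friction hinge without spring: about 4 N on the tab moves it and it stays where it is left.
- wax_lump: bystander: dark lump of polishing wax, 50 mm across, 34 mm high; origin under its centre
- polish_cup: bystander: small round cup of polish, 50 mm across, 32 mm high; origin under its centre
- jar: bystander: amber jar with steel cap, 56 mm across, 58 mm high; origin under its centre
- screwdriver: bystander: screwdriver lying flat, 160 mm long; origin on the bench under it
- brush: bystander: brush lying flat, 160 mm long; origin on the bench under it
- tub: bystander: pale open tub, 84 mm across, 45 mm high; origin under its centre
- hammer: bystander: hammer lying flat, 200 mm long; origin on the bench under it

How it is judged:
On the way, in this order (a step that is already met when the one before it is completed fails the run):
1. the pawl's tab is pressed down (pawl beyond 0.28 rad) while the arm is still raised (above 0.4 rad) (value of joint pawl above 0.28 rad and value of joint bench_pin above 0.4 rad), for 0.2 s.
2. the arm is pushed down onto its stop (below 0.05 rad) with the pawl clear (value of joint bench_pin below 0.05 rad and value of joint pawl above 0.2 rad), for 0.2 s.
At the end, for the whole second after the job is handed in: The arm lies at rest on its stop (within 0.05 rad of level), the pawl is still disengaged (beyond 0.2 rad), and every bystander is within 40 mm of where it stood (all of step 2 and value of joint bench_pin above -0.05 rad and velocity of joint bench_pin between -0.05 and 0.05 rad/s and distance of each of wax_lump, polish_cup, jar, screwdriver, brush, tub, hammer from where it was at the start of the episode below 0.04 m); the robot touches nothing.
It fails at once if the arm is forced down past a tooth, or pushed with over 60 N, while the pawl is still in the teeth (value of joint pawl below 0.12 rad and (value of joint bench_pin below 0.4 rad or contact force between the fingers and bench_pin above 60 N)).
It fails at once if a bystander is moved, lifted or carried by more than 40 mm (distance of any of wax_lump, polish_cup, jar, screwdriver, brush, tub, hammer from where it was at the start of the episode above 0.04 m).
It also fails if it takes over 38 s, if anything falls off the work surface, if the arm or the gripper's body presses on something with over 40 N, if the wrist force passes 120 N, or if a joint passes its speed limit or range.

ROBOT

A 6-joint arm with a two-finger parallel gripper is mounted at the origin on the work surface. World frame = base frame: x ahead of the robot, y to its left, z up, the work surface at z = 0. Lengths are in m, angles in rad, forces in N, time in s.
With the tool pointing down it reaches from about 0.3 to 0.85 m from the base axis. Payload 4.2 kg.
Tool frame: the origin (TCP) lies between the finger pads; the fingertips stand 25 mm ahead of it and the grasp point (between the pads) lies 6 mm ahead of it; z points along the fingers, x is the direction in which the jaws open and shut, and the axes are right-handed (so a half turn about z gives the same grasp; the last joint's range is limited). The gripper opens to 91 mm and grips with 3 to 60 N. Pads are 32 mm wide; open, the fingers measure 118 mm over their backs; the gripper's body (76 mm by 178 mm) begins 60 mm behind the grasp point.
Start: joints at [-1.267, 0.32, 1.565, -0, 1.257, -0.02], TCP at [0.183, -0.545, 0.239] pointing down, gripper open.
Joint ranges: [-3.11, 3.11], [-0.84, 2.01], [0.21, 2.61], [-1.34, 4.49], [0.05, 2.63], [-2.56, 2.56]. Speed limits (rad/s): [2.57, 2.57, 3.14, 3.14, 3.14, 3.14].

INTERFACE

Orientations are given as [roll, pitch, yaw] about the fixed x, y, z axes, in that order (R = Rz(yaw) Ry(pitch) Rx(roll)).
In Python, from plant import arm gives the robot as it stands. The module is installed in compiled form; this text tells all that it offers.
- The arm moves only by the tool send_rows, never from a script. Its argument "deltas" is one flat list of numbers, 5 for each row, row after row: the closure in counts, from 0 (fully open) to 255 (shut), then the shift along the world's x, y, z in mm, then the turn about the world's z in rad. In form: [hand, tx, ty, tz, roll, hand, tx, ty, tz, roll, ...]. A call has 1 to 20 rows; each row shifts and turns the commanded pose from where the row before left it; what a row does not reach is not made up. A row lasts 1/10 s, in which the tool goes at most 50 mm and 8.59 degrees, less where a joint would pass 70% of its speed; a pose out of reach is approached as far as the arm can. A call is refused whole if a number of a shift passes 50 or a number of a turn 0.15, either way. A call with a gripper value outside its range is refused whole. The fingers move at their own pace and stop on an object; "grip_force" is the grip in N (left out, the last holds). Time passes only in rows, so rows that do not move let the fingers close. It gives the time, the measured TCP pose, the force and the opening at its end, in the units of the state.
- arm.read_state(): the state, without advancing time (a new reading comes with each control period).
- arm.grab_frame(name): name is "side" or "top"; returns a dict with "img" (400x640x3 uint8, red, green, blue), "mtx" (3x3 intrinsics, pixels), "k1" (the pictures are not rectified: a ray, as slopes to the right and down, at radius r is drawn at 1 + k1 r^2 times it, then the intrinsics apply), "eye" and "attitude" of the camera in the world. Camera axes: x right, y down, z forward; pixel columns grow to the right and rows downward; lengths in m; the calibration is good to about 2 mm. A picture is of the moment at which its call begins. There is no depth.
- arm.close_job(): hands the job in, once; it reports no verdict.
The state is a dict: "t": time; "joint_positions": joint angles; "joint_velocities": joint speeds; "joint_torque": joint torques, N m; "ee_pos": TCP position; "tool_rot": TCP orientation; "force": force on the tool from outside, world axes, zero at the start; "torque": the same for the moment, N m; "finger_gap": opening from 0.0 (shut) to 1.0 (fully open).
Only numpy, scipy, OpenCV 4.12 (cv2) and the standard library are available. Lean on these libraries where they do the work, as an engineer would, in place of code of your own. Each camera call takes 0.05 s, during which the arm holds its last target. There are 200 camera calls.

## Working session

There is one attempt and no reset: what is moved stays moved. The work goes in short steps, Python scripts to look and compute and a tool call to move; the robot and the scene stay as the last step left them, time stands still between calls to the robot, and variables do not carry over. Pictures are saved under pics/ and viewed, about 8 in all and at most 12, crops included, and the job is handed in when it is done.

Besides the shell and the picture viewer there is one more tool, called after "Emit:" as a command line: name --argument value ..., lists and objects as JSON in quotes. send_rows: Moves the arm, as the interface text tells. Its arguments: {"type":"object","properties":{"deltas":{"type":"array"},"grip_force":{"type":"number"}},"required":["deltas"]}

```bash
mkdir -p pics; cat > h.py <<'E'
import numpy as np, cv2
from scipy.spatial.transform import Rotation as R
from plant import arm
def att(f):
    a=np.array(f["attitude"],float)
    return a if a.shape==(3,3) else (R.from_euler('xyz',a).as_matrix() if a.size==3 else R.from_quat(a).as_matrix())
def ray(f,u,v):
    d=np.array([f["k1"],0,0,0],float)
    p=cv2.undistortPoints(np.array([[[u,v]]],float),np.array(f["mtx"],float),d)[0,0]
    return np.array(f["eye"],float), att(f)@np.array([p[0],p[1],1])
def plane(f,u,v,z):
    e,d=ray(f,u,v); return e+d*(z-e[2])/d[2]
def proj(f,P):
    q=att(f).T@(np.array(P,float)-np.array(f["eye"],float)); s=q[:2]/q[2]
    s=s*(1+f["k1"]*(s@s)); m=np.array(f["mtx"]); return m[:2,:2]@s+m[:2,2]
E
python3 - <<'E'
from h import *
for n in("top","side"):
    f=arm.grab_frame(n); cv2.imwrite(f"pics/{n}0.png",f["img"][:,:,::-1])
    print(n,f["mtx"],f["k1"],f["eye"],f["attitude"])
    import pickle; pickle.dump(f,open(n+"0.pkl","wb"))
print(arm.read_state())
E
```

```text
top [[387.37844298   0.         323.82990353]
 [  0.         387.37844298 196.73922799]
 [  0.           0.           1.        ]] 0.02232118626663245 [0.40619759 0.03019938 0.8533613 ] [-2.9603476   0.03416037 -1.59323086]
side [[365.17391505   0.         317.60034128]
 [  0.         365.17391505 203.78020901]
 [  0.           0.           1.        ]] -0.016408517279993904 [ 0.39452534 -0.49223404  0.74446148] [-2.40368441  0.00333698 -0.30875993]
{'t': 0.1, 'joint_positions': array([-1.26701984e+00,  3.20262557e-01,  1.56553216e+00,  6.58227563e-06,
        1.25740171e+00, -1.99924916e-02]), 'joint_velocities': array([-0.00018066, -0.0022435 , -0.00276435, -0.00036561,  0.00101922,
       -0.00090785]), 'joint_torque': array([ 6.70421668e-04, -4.13333058e+01, -2.32510740e+01,  7.30500603e-02,
        4.21762979e-02, -5.42084069e-05]), 'ee_pos': array([ 0.18281857, -0.54474062,  0.23819411]), 'tool_rot': array([-3.14155434e+00,  1.60332621e-03, -1.24702935e+00]), 'force': array([ 0.30790023,  0.33393435, -0.2652024 ]), 'torque': array([ 0.01931842,  0.01551049, -0.00705949]), 'finger_gap': 1.0005328970052516}
```

View pics/top0.png

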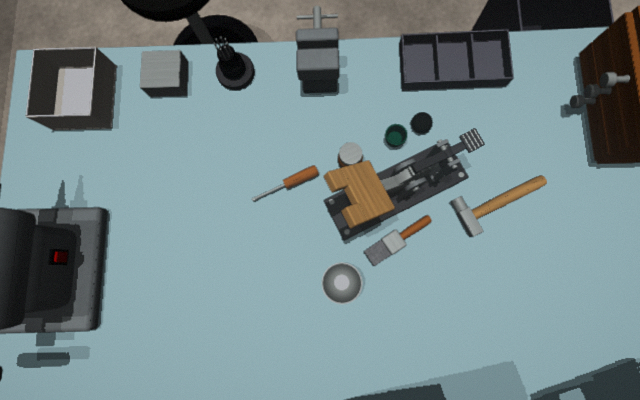

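View pics/side0.png

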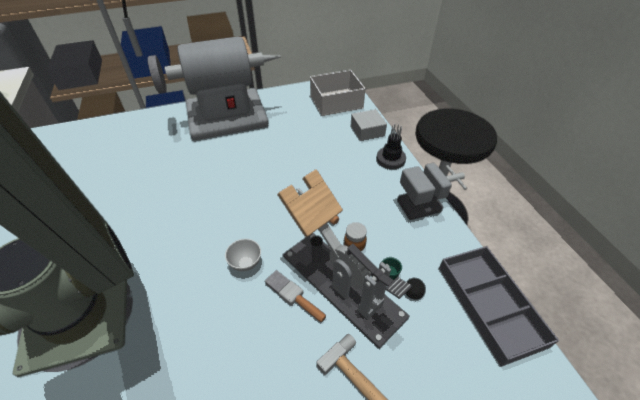

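The top view shows the tab at about (472,140), the wooden plate centred near (362,193), and base plate corners near (468,177) and (343,241). The side view shows the tab at about (398,288) and the plate near (314,203).

```bash
python3 - <<'E'
from h import *
import pickle
t=pickle.load(open("top0.pkl","rb"));s=pickle.load(open("side0.pkl","rb"))
def tri(a,b):
    e1,d1=ray(t,*a);e2,d2=ray(s,*b)
    k=np.linalg.lstsq(np.c_[d1,-d2],e2-e1,rcond=None)[0]
    p,q=e1+d1*k[0],e2+d2*k[1]; return (p+q)/2,np.linalg.norm(p-q)
print("tab tri",tri((472,140),(398,288)))
tab=plane(t,472,140,.163); print("tab plane",tab, plane(s,398,288,.163))
for c in ((468,177),(343,241),(325,200)): print("base",c,plane(t,*c,.012))
for n,f,box in(("top",t,(320,150,400,235)),("side",s,(270,165,350,240))):
    x0,y0,x1,y1=box
    hsv=cv2.cvtColor(f["img"],cv2.COLOR_RGB2HSV); m=cv2.inRange(hsv,(8,70,80),(25,255,255))
    z=np.zeros_like(m); z[y0:y1,x0:x1]=m[y0:y1,x0:x1]
    c=max(cv2.findContours(z,0,2)[0],key=cv2.contourArea)
    print(n,cv2.approxPolyDP(c,3,True)[:,0].tolist())
a=cv2.resize(t["img"][100:260,300:500],(800,640))[:600]; b=s["img"][160:350,260:450]
cv2.imwrite("pics/crop.png",np.hstack([cv2.resize(t["img"][110:260,310:500],(400,316)),cv2.resize(b,(316,316))])[:,:,::-1])
E
```

```text
tab tri (array([ 0.63056923, -0.22350056,  0.16019221]), np.float64(0.0027223194291694183))
tab plane [ 0.63108021 -0.2227568   0.163     ] [ 0.62798155 -0.22488539  0.163     ]
base (468, 177) [ 0.59602636 -0.26196643  0.012     ]
base (343, 241) [0.46273189 0.01625398 0.012     ]
base (325, 200) [0.55369387 0.05306635 0.012     ]
top [[368, 161], [329, 171], [324, 176], [332, 191], [346, 187], [352, 204], [342, 213], [350, 227], [394, 208]]
side [[316, 170], [304, 178], [310, 188], [299, 196], [292, 186], [279, 193], [306, 235], [328, 220], [334, 222], [341, 210]]
```

View pics/crop.png

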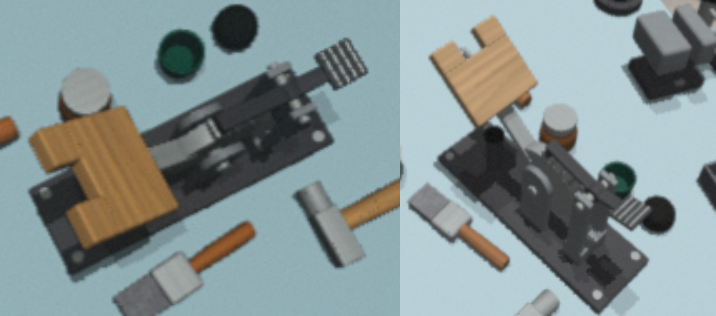

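The crop confirms that nothing covers the tab. The stand's x axis points to (-0.427, 0.904), the tab is at (0.631,-0.225) and the pivot is near (0.580,-0.119). Next I shut the fingers and move above the tab.

Emit:
send_rows --deltas '[255,20,14,0,0.12,255,32,23,0,0,255,33,23,0,0,255,33,23,0,0,255,33,23,0,0,255,33,23,0,0,255,33,23,0,0,255,33,23,0,0,255,33,23,0,0,255,33,23,0,0,255,33,23,0,0,255,33,23,0,0,255,33,23,0,0,255,33,23,0,0,255,20,14,0,0,255,13,15,0,0,255,0,0,0,0,255,0,0,0,0]' --grip_force 20

```text
t: 1.9
ee_pos: [0.6633, -0.2033, 0.2386]
tool_rot: [3.14, 0.0, -1.127]
force: [-0.6, -0.4, 0.0]
finger_gap: 0.006
```

```bash
python3 - <<'E'
from h import *
s=arm.read_state(); print(s["t"],s["ee_pos"],s["tool_rot"],s["force"],s["finger_gap"])
fs=[arm.grab_frame(n) for n in("top","side")]
p=s["ee_pos"]-[0,0,.025]
im=[]
for f in fs:
    c=proj(f,p); print(c, proj(f,[.631,-.225,.163])); x,y=int(c[0])-80,int(c[1])-60
    x=max(0,min(480,x));y=max(0,min(280,y));im.append(cv2.resize(f["img"][y:y+120,x:x+160],(400,300)))
cv2.imwrite("pics/tab1.png",np.hstack(im)[:,:,::-1])
E
```

```text
1.9 [ 0.66326185 -0.20326156  0.23861625] [ 3.14007981e+00  2.76793287e-04 -1.12666660e+00] [-0.59396603 -0.35781011  0.04720023] 0.005910017760025395
[468.91717693 112.89774717] [473.25023503 139.99897774]
[415.5925064  257.17743323] [399.5654502  287.58925552]
```

View pics/tab1.png

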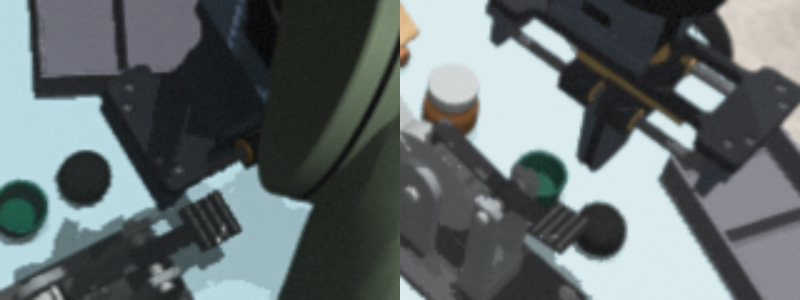

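The fingertip overshot to (0.663,-0.203) because I added up the rows wrongly, and nothing was touched. I move back above the tab and press.

Emit:
send_rows --deltas '[255,-16,-12,0,0,255,-15,-12,0,0,255,0,0,0,0,255,0,0,-20,0,255,0,0,-20,0,255,0,0,-4,0,255,0,0,-4,0,255,0,0,-4,0,255,0,0,-4,0,255,0,0,-4,0,255,0,0,-4,0,255,0,0,0,0]'

```text
t: 3.2
ee_pos: [0.6333, -0.2271, 0.1747]
tool_rot: [-3.141, -0.0, -1.127]
force: [0.9, -0.9, 2.0]
finger_gap: 0.005
```

Emit:
send_rows --deltas '[255,0,0,-2,0,255,0,0,-2,0,255,0,0,-1,0,255,0,0,0,0]'

```text
t: 3.6
ee_pos: [0.6332, -0.2271, 0.1698]
tool_rot: [-3.141, -0.0, -1.127]
force: [2.3, -1.4, 1.7]
finger_gap: 0.007
```

Emit:
send_rows --deltas '[255,0,0,-2,0,255,0,0,-1,0,255,0,0,0,0]'

```text
t: 3.9
ee_pos: [0.6333, -0.2272, 0.1696]
tool_rot: [-3.14, -0.002, -1.127]
force: [0.5, -1.0, 12.4]
finger_gap: 0.004
```

```bash
python3 - <<'E'
from h import *
s=arm.read_state(); print(s["ee_pos"],s["force"],s["torque"])
f=arm.grab_frame("side"); print(proj(f,s["ee_pos"]-[0,0,.025]))
cv2.imwrite("pics/tab2.png",cv2.resize(f["img"][180:360,280:480],(720,600-0))[:,:,::-1])
E
```

```text
[ 0.63333819 -0.22716225  0.16957757] [ 0.52329783 -1.04594292 12.42068211] [-0.13521594  0.21819726  0.0492738 ]
[399.60328856 293.33789596]
```

View pics/tab2.png

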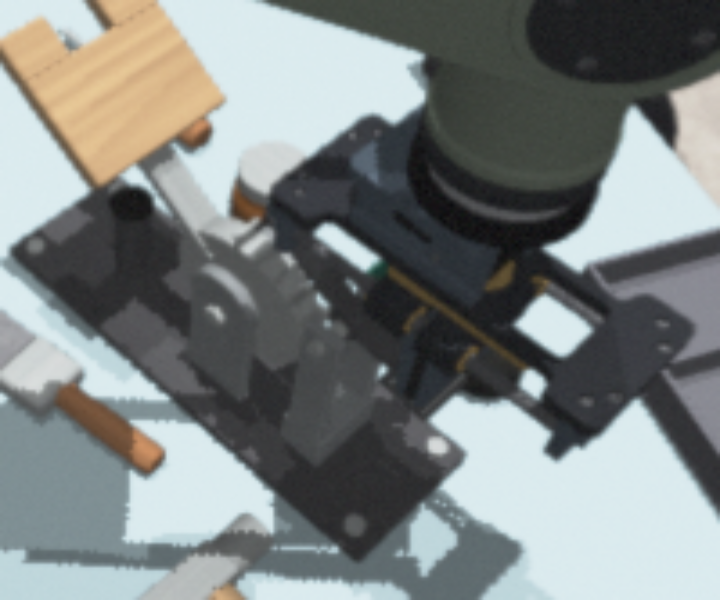

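At fingertip height 0.145 m the force jumped to 12 N, so the tab is on its end stop and the arm is still raised. I lift, move above the pin and check the pawl.

Emit:
send_rows --deltas '[255,0,0,10,0,255,0,0,30,0,255,0,0,45,0,255,0,0,45,0,255,-16,34,0,0,255,-16,34,0,0,255,-16,34,0,0,255,-16,34,0,0,255,-16,34,0,0,255,-17,36,0,0,255,0,0,0,0,255,0,0,0,0]'

```text
t: 5.15
ee_pos: [0.5351, -0.0204, 0.2966]
tool_rot: [3.14, 0.001, -1.125]
force: [-0.6, -0.3, -0.3]
finger_gap: 0.005
```

```bash
python3 - <<'E'
from h import *
s=arm.read_state(); print(s["ee_pos"],s["force"])
d=s["ee_pos"][:2]-[.5805,-.119]; u=np.array([-.427,.904]); print("stand x,y",d@u, d@[-u[1],u[0]])
f=arm.grab_frame("side"); g=arm.grab_frame("top")
print(proj(f,s["ee_pos"]-[0,0,.025]))
cv2.imwrite("pics/pin1.png",np.hstack([cv2.resize(x,(400,400)) for x in(f["img"][150:350,250:450],g["img"][60:260,310:510])])[:,:,::-1])
E
```

```text
[ 0.53511563 -0.02037416  0.29658221] [-0.55920701 -0.33607099 -0.31335291]
stand x,y 0.10853689090534904 -0.0010857609077250783
[313.38219866 179.07851037]
```

View pics/pin1.png

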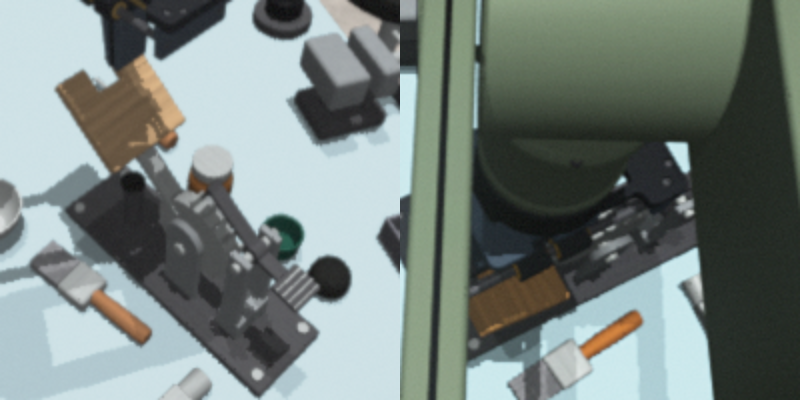

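The side view shows the pawl rotated with the hook lifted. The tab is now at about (398,292) and the arm is still raised. I push the pin down.

Emit:
send_rows --deltas '[255,0,0,-25,0,255,0,0,-25,0,255,-1,2,-8,0,255,-1,2,-8,0,255,-1,2,-8,0,255,-1,2,-8,0]'

```text
t: 5.85
ee_pos: [0.5337, -0.0136, 0.2177]
tool_rot: [-3.137, -0.002, -1.128]
force: [-1.4, 0.2, 11.3]
finger_gap: 0.003
```

Emit:
send_rows --deltas '[255,-1,2,-6,0,255,-1,2,-6,0,255,-1,2,-6,0,255,-1,2,-6,0,255,-1,2,-6,0]'

```text
t: 6.35
ee_pos: [0.5289, -0.0024, 0.1878]
tool_rot: [-3.136, -0.0, -1.129]
force: [-1.8, 2.8, 10.9]
finger_gap: 0.006
```

Emit:
send_rows --deltas '[255,-1,2,-6,0,255,-1,2,-6,0,255,-1,2,-6,0,255,-1,1,-6,0,255,0,1,-6,0,255,0,1,-6,0,255,0,0,-4,0,255,0,0,0,0]'

```text
t: 7.15
ee_pos: [0.5242, 0.0064, 0.1462]
tool_rot: [-3.139, 0.0, -1.128]
force: [0.6, 1.4, 3.1]
finger_gap: 0.009
```

Emit:
send_rows --deltas '[255,0,0,-2,0,255,0,0,-2,0,255,0,0,-2,0,255,0,0,0,0,255,0,0,0,0]'

```text
t: 7.65
ee_pos: [0.5242, 0.0066, 0.1441]
tool_rot: [-3.137, 0.0, -1.128]
force: [-8.4, 4.2, 28.0]
finger_gap: 0.006
```

The tip stopped at 0.119 m with 28 N, which is the arm on its stop. I lift clear and check.

Emit:
send_rows --deltas '[255,0,0,6,0,255,0,0,20,0,255,0,0,45,0,255,0,0,45,0,255,0,0,30,0,255,-40,25,0,0,255,-45,25,0,0,255,-45,25,0,0,255,-40,25,0,0,255,0,0,0,0,255,0,0,0,0,255,0,0,0,0]'

```text
t: 8.85
ee_pos: [0.3567, 0.1041, 0.2853]
tool_rot: [-3.141, -0.001, -1.128]
force: [0.2, -0.1, -0.6]
finger_gap: -0.001
```

```bash
python3 - <<'E'
from h import *
s=arm.read_state(); print(s["t"],s["ee_pos"],s["force"])
f=arm.grab_frame("side"); g=arm.grab_frame("top")
cv2.imwrite("pics/end.png",np.hstack([cv2.resize(x,(400,400)) for x in(f["img"][180:380,220:420],g["img"][100:300,310:510])])[:,:,::-1])
E
```

```text
8.85 [0.35669732 0.10413393 0.28533831] [ 0.24145345 -0.08057097 -0.57255167]
```

View pics/end.png

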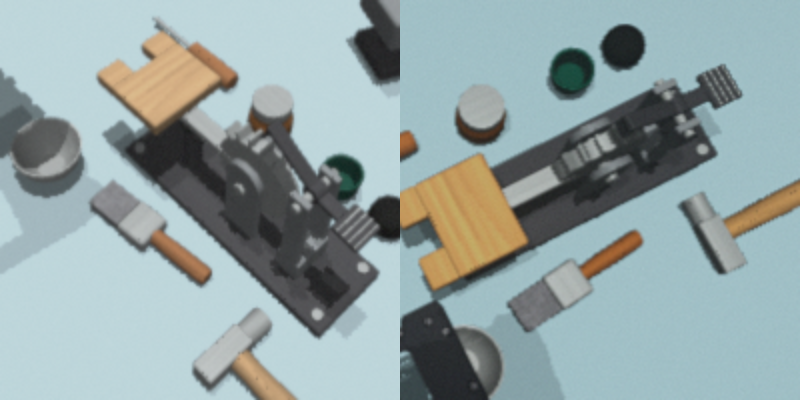

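```bash
python3 - <<'E'
from h import *
f=arm.grab_frame("side"); g=arm.grab_frame("top")
u=np.array([-.427,.904]);n=np.array([-u[1],u[0]]);p=np.array([.5805,-.119])
for q in (0,.1,.22):
  for a in (105,210):
    x=(a*np.cos(q)-24*np.sin(q))/1e3; z=.095+(a*np.sin(q)+24*np.cos(q))/1e3
    P=[np.r_[p+u*x+n*y,z] for y in(-.05,.05)]
    print(q,a,[(proj(f,k)-[220,180])*2 for k in P],[(proj(g,k)-[310,100])*2 for k in P])
E
```

```text
0 105 [array([222.87516336,  77.83518486]), array([155.04479585, 127.66949753])] [array([ 83.33261075, 151.90576405]), array([131.82197887, 243.37273535])]
0 210 [array([160.89835047,  28.25553272]), array([93.92593085, 72.19050602])] [array([-13.5759522 , 200.10245445]), array([ 32.88891274, 293.40311846])]
0.1 105 [array([224.96172047,  73.28564918]), array([156.44208791, 123.44669208])] [array([ 86.44137838, 148.03683846]), array([135.67930668, 240.67762878])]
0.1 210 [array([162.16640532,  17.40619435]), array([93.83660033, 61.66372881])] [array([-12.20547111, 194.64960466]), array([ 35.62480302, 290.48364964])]
0.22 105 [array([228.38480985,  68.6489054 ]), array([159.0424933 , 119.28385113])] [array([ 91.52998173, 142.7429886 ]), array([141.69179392, 236.75200635])]
0.22 210 [array([165.36039872,   5.40517544]), array([95.34067203, 50.17744593])] [array([ -7.71553249, 186.48257483]), array([ 41.88044709, 285.40616339])]
```

The observed corners are at (155,130), (222,82), (160,32) and (98,75). They match the level prediction (q = 0), and the bystanders are where they were. I hand the job in.

```bash
python3 -c "
from plant import arm
print(arm.close_job(), arm.read_state()['t'])"
```

```text
the job is handed in; nothing more can be done
the job is handed in; nothing more can be done
```

The pin's arm is down on its stop and the pawl is disengaged. I handed the job in at about 9 s of the 38 s allowed; no verdict was reported.

- **Pawl:** I pressed the tab until the force jumped to 12 N, at a tip height of 0.145 m, which is where full press should be. After I lifted off, the pictures showed the hook still raised clear of the teeth.
- **Arm:** I pushed the pin down with about 11 N on the way, until it stopped at a tip height of 0.119 m with 28 N.
- **Last checks:** The plate's corners match a level arm to about 2 px. In the last views, which cover most of the bystanders, they look where they started. I judged this by eye and did not measure it. The gripper is clear of everything and reads about 0.6 N.

One thing went wrong: my first approach overshot the tab by about 4 cm because I added up the rows wrongly. It was in free air, touched nothing, and I corrected it before pressing.

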